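# Chase the thread of a leaning manipulator boss

### The arm

A 6-joint arm with a two-finger parallel gripper is mounted at the origin on the work surface. World frame = base frame: x ahead of the robot, y to its left, z up, the work surface at z = 0. Lengths are in m, angles in rad, forces in N, time in s.
With the tool pointing down it reaches from about 0.4 to 0.825 m from the base axis. Payload 7 kg.
Tool frame: the origin (TCP) lies on the centre line of the jaws, within the pads' length; the fingertips stand 25 mm ahead of it and the grasp point (between the pads) lies 6 mm ahead of it; z points along the fingers, y is the line along which they close (so a half turn about z gives the same grasp; the last joint's range is limited). The gripper opens to 88 mm and grips with 3 to 60 N. Pads are 19 mm wide; open, the fingers measure 130 mm over their backs; the gripper's body (78 mm by 193 mm) begins 47 mm behind the grasp point.
Start: joints at [-0.859, 0.359, 0.012, 0, -1.224, -0.288], TCP at [0.278, -0.615, 0.252] pointing down, gripper open.
Joint ranges: [-3.07, 3.07], [-1.43, 2.12], [-1.02, 1.25], [-3.03, 1.67], [-3.05, -0], [-3.03, 3.03]. Speed limits (rad/s): [2.39, 2.39, 3.01, 3.14, 3.14, 3.14].

### API

Orientations are given as [roll, pitch, yaw] about the fixed x, y, z axes, in that order (R = Rz(yaw) Ry(pitch) Rx(roll)).
In Python, from station import readout, vision, arm gives the robot as it stands. The module is installed in compiled form; this text tells all that it offers.
- The arm moves only by the tool carry_out, never from a script. Its argument "commands" is a list of rows, each an object with "dp": the shift along the tool's x, y, z in m, a list of three; "rotation": the turn, a rotation vector about the tool's x, y, z in degrees, a list of three. In form: [{"dp": [dx, dy, dz], "rotation": [wx, wy, wz]}, ...]. A call has 1 to 8 rows; each row shifts and turns the commanded pose from where the row before left it, along the tool's axes as they then stand; what a row does not reach is not made up. A row lasts 1/8 s, in which the tool goes at most 62.5 mm and 10.7 degrees, less where a joint would pass 70% of its speed; a pose out of reach is approached as far as the arm can. A call with a gripper value outside its range is refused whole. "grip" is the finger opening in m, from 0 to 0.0876, set as the call begins (left out, the last holds). The fingers move at their own pace and stop on an object; "force" is the grip in N (left out, the last holds). Time passes only in rows, so rows that do not move let the fingers close. It gives the time, the measured TCP pose, the force, the opening and the grip force at its end, in the units of the state.
- readout.get_state(): the state, without advancing time (a new reading comes with each control period).
- vision.grab_frame(name): name is "scene" or "top" or "wrist"; returns (picture, depth): 400x640x3 uint8, red, green, blue; 400x640 float32, m along the optical axis (not along the pixel's ray), 0 where there is no reading.
- vision.calibration(name): a dict with "fovy" (degrees; the focal length in pixels is half the picture's height over the tangent of half this angle, whatever the lens; pixels are square), "cx", "cy" (the principal point, pixels), "origin" and "attitude" of the camera in the world; the wrist camera has in their place "mount" (4x4, takes a point from camera to tool coordinates, whose origin is the TCP and whose axes are the flange's). Camera axes: x right, y down, z forward; pixel columns grow to the right and rows downward; lengths in m; the calibration is good to about 2 mm. The wrist camera is an equidistant fisheye: a pixel r from the principal point sees the ray r / f radians off the axis. A picture is of the moment at which its call begins: read the wrist's pose just before it. calibration takes no time and is no camera call.
- arm.job_done(): hands the job in; it is judged then, once.
Trained networks look in the newest picture that a camera, given by its name, has taken for a name from the list of things; names that differ only in an ending like _2 or _b are one class to them, and where a whole thing is asked for, a point or a joint stands for the part that bears it (a point fixed in the world has none). Each returns a list of dicts, best first, with "score" (0 to 1); they miss things now and then, are a little off and sometimes report something else, mostly with a low value. They report only what shows in the picture. A call takes as long as a camera call. They do not tell look-alikes from the thing itself.
- vision.trace(label, camera): "pixels" (400x640 bool, what is visible of it) and "position" ([row, column] in pixels, amid what is visible of it).
The state is a dict: "t": time; "q": joint angles; "qd": joint speeds; "joint_efforts": joint torques, N m; "eef_pos": TCP position; "ee_rot": TCP orientation; "force": force on the tool from outside, world axes, zero at the start; "moment": the same for the moment, N m; "width": finger opening in m; "gripper_force": force on a finger pad.
Only numpy, scipy, OpenCV 4.12 (cv2) and the standard library are available. Lean on these libraries where they do the work, as an engineer would, in place of code of your own. Each camera call takes 0.05 s, during which the arm holds its last target. There are 200 camera calls.

### The job

Run the tap through the thread of the leaning boss in proper tapping fashion: half a turn forward (clockwise), a quarter turn back to free the chips, half forward, a quarter back, and then forward once more until it is fully home, its collar down on the boss. Then let go and move clear, leaving the tap there and everything else on the bench undisturbed.

Things in the scene. Friction and masses are not known exactly. Their poses are not given: they have to be found in the camera images.
- tap_head (a point): Centre of the square steel head of the tap wrench, 24 x 24 mm across flats, 44 mm long, on top of the tap standing in the leaning boss. Its z axis runs up the tap axis out of the boss, leaning 30 deg from vertical, roughly towards the robot's right (-y); x and y are square to the flats and turn with the tap. Grip either pair of flats, clear all round; it stays where left.
- bar_end (a point): Middle of the long end's ball of the wrench's steel tommy bar, which turns with the tap. The bar (7 mm thick, 11 mm balls) crosses the tap axis 33 mm below tap_head, 11 mm under the head's lower end; the long end reaches 50 mm out along tap_head's +x, the short end 22 mm along -x. It shows how far the tap has turned.
- boss_mouth (a point): Centre of the mouth of the threaded boss that holds the tap: a round aluminium boss 42 mm across leaning 30 deg, mouth 95 mm above the bench. This point lies on the tap axis, 58 to 61 mm from tap_head; this frame itself stands upright with the stand (z up, -x the way the boss leans).
- tap (a joint): Angle (rad) to which the tap is screwed in, growing clockwise as seen from the head (looking down the axis into the boss). It starts between 0 and 0.35 and ends against a stop at 6.3, where the collar sits down on the boss (0 is a stop too). The thread feeds the tap 3 mm inward along its axis per turn. Stiff: about 0.15 N m to turn it either way.
- stand: Fixed manipulator stand that carries the tap: cream foot plate 140 x 110 x 12 mm with a short pillar and the leaning boss; origin on the bench vertically under the boss mouth, plate centre 20 mm along its +x; the boss leans to its -x, which faces roughly the robot's right (yaw 0.95 to 1.75).
- plugged_stand: The other stand, the same but with a low round plug (34 mm across, 14 mm high) in its boss and no tap; fixed, not to be used. The two stands may change places left and right.
- oil_bottle: Bystander, loose: small amber bottle, 36 mm across, 85 mm tall; origin centre of its underside. Leave it alone.
- dish: Bystander, loose: shallow glass dish, 90 mm across, 16 mm high; origin centre of its underside. Leave it alone.
- clamp_knob: Bystander, loose: spare round aluminium knob, 28 mm across, 24 mm high; origin centre of its underside. Leave it alone.
- screw_tray: Bystander, loose: open steel tray of screws, 110 x 80 x 22 mm; origin centre of its underside. Leave it alone.
- screwdriver: Bystander, loose: screwdriver lying flat; origin on its underside. Leave it alone.
- spanner: Bystander, loose: spanner lying flat; origin on its underside. Leave it alone.
- mouse: Bystander, loose: grey computer mouse, 100 x 58 x 32 mm; origin centre of its underside. Leave it alone.
- needle_case: Bystander, loose: flat grey case with clear top, 140 x 75 x 33 mm; origin centre of its underside. Leave it alone.
Mind the look-alikes: they are no part of the job. Leave any yellow look-alike of the stand alone.

How it is judged:
On the way, in this order (a step that is already met when the one before it is completed fails the run):
1. first bite: the tap is turned forward about half a turn (its angle passes 2.6 rad) (value of joint tap above 2.6 rad), for 0.1 s.
2. about a quarter turn back (angle below 2.4 rad); going on forward past 4.5 rad instead fails the run ((value of joint tap below 2.4 rad or value of joint tap above 4.5 rad)), for 0.1 s.
3. second bite: forward about half a turn (angle past 4.3 rad) (value of joint tap above 4.3 rad), for 0.1 s.
4. about a quarter turn back again (angle below 4.1 rad); going on forward past 6.0 rad instead fails the run ((value of joint tap below 4.1 rad or value of joint tap above 6 rad)), for 0.1 s.
5. last bite: forward until the tap is home (angle past 5.95 rad) (value of joint tap above 5.95 rad), for 0.1 s.
At the end, for the whole second after the job is handed in: The tap stands home in its boss (angle above 5.95 rad, that is within 20 degrees of the stop at 6.3) and at rest, let go, with no bystander moved by more than 30 mm at any time (value of joint tap above 5.95 rad and velocity of joint tap between -0.1 and 0.1 rad/s); the robot touches nothing.
It fails at once if a bystander is moved by more than 30 mm or knocked over (distance of any of oil_bottle, dish, clamp_knob, screw_tray, screwdriver, spanner, mouse, needle_case from where it was at the start of the episode above 0.03 m or angle between oil_bottle's own z axis and vertical above 0.5 rad).
It also fails if it takes over 70 s, if anything falls off the work surface, if the arm or the gripper's body presses on something with over 40 N, if the wrist force passes 120 N, or if a joint passes its speed limit or range.

## Working session

There is one attempt and no reset: what is moved stays moved. The work goes in short steps, Python scripts to look and compute and a tool call to move; the robot and the scene stay as the last step left them, time stands still between calls to the robot, and variables do not carry over. Pictures are saved under pics/ and viewed, at most 10 in all, crops included, and the job is handed in when it is done.

Besides the shell and the picture viewer there is one more tool, called after "Call:" by a JSON object that holds its "api" and its "payload", one argument or row to a line. carry_out: Moves the arm, as the interface text tells. Its arguments: {"type":"object","properties":{"commands":{"type":"array"},"grip":{"type":"number"},"force":{"type":"number"}},"required":["commands"]}

```bash
mkdir -p pics
cat > h.py <<'E'
import numpy as np, cv2
from scipy.spatial.transform import Rotation as R
from station import readout, vision, arm
def save(n,p): cv2.imwrite('pics/'+n,cv2.cvtColor(p,cv2.COLOR_RGB2BGR))
def att(a):
    a=np.array(a,float)
    return a if a.shape==(3,3) else R.from_euler('xyz',a).as_matrix()
E
python3 - <<'E'
from h import *
print(readout.get_state())
for n in ("scene","top","wrist"):
    print(n,vision.calibration(n))
ims=[]
for n in ("scene","top"):
    p,d=vision.grab_frame(n); save(n+'1.png',p)
    np.savez(n+'1.npz',p=p,d=d)
    for l in ("tap_head","bar_end","stand","plugged_stand"):
        for r in vision.trace(l,n): print(n,l,round(r['score'],2),r['position'],r['pixels'].sum())
E
```

```text
{'t': 0.0, 'q': array([-8.58885167e-01,  3.59373358e-01,  1.10452652e-02, -3.59426214e-04,
       -1.22407392e+00, -2.88129318e-01]), 'qd': array([-0.00047752,  0.00026633,  0.00107535,  0.00072929,  0.0014982 ,
       -0.00118453]), 'joint_efforts': array([ 8.46180901e-04, -5.82716203e+01,  2.93065381e+01,  6.99698389e+00,
        6.93502690e-03, -1.27570288e-04]), 'eef_pos': array([ 0.27738146, -0.61488037,  0.2506238 ]), 'ee_rot': array([ 3.13995713e+00, -1.32363210e-04, -2.71793311e+00]), 'force': array([ 0.12259075,  0.00255401, -0.15059404]), 'moment': array([ 0.00957012, -0.01970953, -0.01895709]), 'gripper_force': 0.0, 'width': 0.08752662439131885}
scene {'fovy': 52.62774643612058, 'cx': 310.7982423763509, 'cy': 201.25588870980053, 'origin': array([ 1.41127168, -0.21775672,  1.07388674]), 'attitude': array([-2.39540424e+00,  1.83309432e-03,  1.33238075e+00])}
top {'fovy': 55.532177146944186, 'cx': 317.1665612564696, 'cy': 201.98366896775383, 'origin': array([0.46309237, 0.01319122, 1.38748911]), 'attitude': array([-3.09072394, -0.01234498, -1.57544104])}
wrist {'fovy': 65.706
[... 537 characters left out ...]
 bar_end 0.49 [298.1, 264.1] 304
scene bar_end 0.48 [155.5, 222.5] 156
scene stand 0.72 [204.4, 356.8] 1029
scene stand 0.67 [175.0, 224.5] 890
scene stand 0.6 [153.8, 420.6] 811
scene stand 0.59 [164.0, 345.7] 865
scene plugged_stand 0.66 [222.8, 252.0] 1130
top tap_head 0.75 [257.9, 167.6] 137
top tap_head 0.7 [270.3, 399.7] 174
top bar_end 0.62 [270.1, 394.9] 160
top bar_end 0.5 [195.5, 270.8] 138
top bar_end 0.48 [266.0, 258.4] 139
top bar_end 0.48 [256.4, 164.5] 144
top stand 0.67 [209.9, 270.5] 1167
top stand 0.67 [272.3, 260.8] 1219
top stand 0.61 [264.4, 176.8] 1240
top stand 0.56 [280.3, 389.5] 1219
top plugged_stand 0.56 [210.9, 373.6] 1176
top plugged_stand 0.24 [182.3, 316.0] 504
```

Run:
```python
import cv2
a=cv2.imread('pics/top1.png')[130:350,100:500]; b=cv2.imread('pics/scene1.png')[100:320,150:550]
import numpy as np
cv2.imwrite('pics/both.png',np.vstack([cv2.resize(x,(540,297),interpolation=cv2.INTER_CUBIC) for x in(a,b)]))
```

```text
(no output)
```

View pics/both.png

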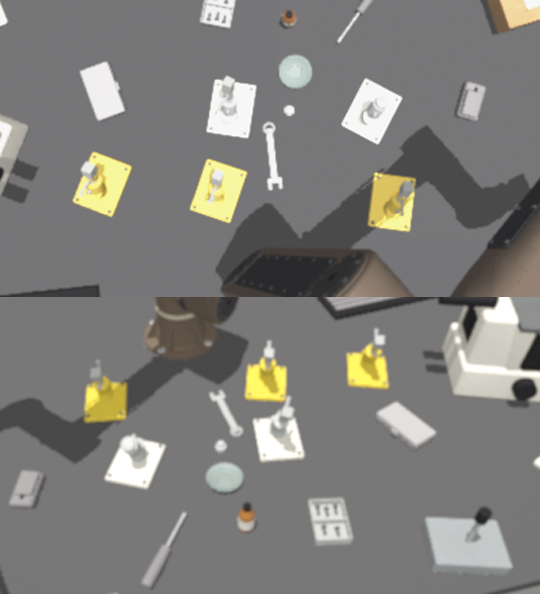

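View pics/top1.png

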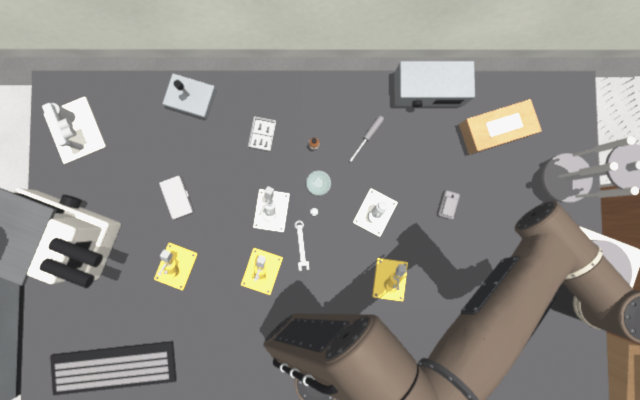

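The cream stand with the tap is at top-view (row 210, col 270). The cream stand at (211, 374) holds the low plug. The three stands at (266,176), (271,262) and (280,390) are yellow look-alikes. So it is the cream one at (210,270); I'll confirm that in an enlarged crop with depth.

```bash
cat >> h.py <<'E'
def cloud(n,d,r0,r1,c0,c1):
    c=vision.calibration(n); f=200/np.tan(np.radians(c['fovy']/2))
    v,u=np.mgrid[r0:r1,c0:c1]; z=d[r0:r1,c0:c1]
    P=np.stack([(u-c['cx'])/f*z,(v-c['cy'])/f*z,z],-1)
    return P@att(c['attitude']).T+np.array(c['origin'])
E
python3 - <<'E'
from h import *
T=np.load('top1.npz');S=np.load('scene1.npz')
a=cv2.resize(T['p'][180:240,240:300],(500,500),interpolation=cv2.INTER_CUBIC)
b=cv2.resize(S['p'][165:230,325:390],(500,500),interpolation=cv2.INTER_CUBIC)
save('crop.png',cv2.resize(np.hstack([a,b]),(800,400)))
P=cloud('top',T['d'],180,240,245,300)
np.set_printoptions(linewidth=250,precision=3,suppress=True)
print((P[5:50:1,8:45:1,2]*1000).astype(int))
print(P[5,8],P[49,44])
Q=cloud('scene',S['d'],165,230,330,390)
for nm,X in(('top',P),('scene',Q)):
    X=X.reshape(-1,3)
    for z0,z1 in((.005,.02),(.1,.12),(.12,.14),(.14,.16),(.16,.2)):
        m=(X[:,2]>z0)&(X[:,2]<z1); print(nm,z0,m.sum(),X[m].mean(0),X[m].std(0))
E
```

```text
[[ 3 -1  0 ...  0 -4  1]
 [ 2  0  0 ... -1  6  0]
 [ 6 -2  0 ...  0  1  2]
 ...
 [-2  1  3 ... -2 10  3]
 [ 2  3  1 ... -1 -1  1]
 [ 2  1 -1 ... -2  0  0]]
[0.596 0.23  0.003] [ 0.436  0.099 -0.001]
top 0.005 1008 [0.5   0.155 0.012] [0.049 0.045 0.004]
top 0.1 46 [0.516 0.159 0.104] [0.007 0.008 0.004]
top 0.12 45 [0.532 0.158 0.132] [0.009 0.01  0.005]
top 0.14 51 [0.535 0.16  0.149] [0.021 0.014 0.005]
top 0.16 65 [0.562 0.153 0.167] [0.008 0.007 0.004]
scene 0.005 1088 [0.463 0.167 0.011] [0.093 0.037 0.003]
scene 0.1 21 [0.543 0.15  0.109] [0.018 0.005 0.005]
scene 0.12 27 [0.541 0.158 0.132] [0.021 0.012 0.006]
scene 0.14 34 [0.546 0.159 0.149] [0.03  0.015 0.006]
scene 0.16 52 [0.565 0.154 0.167] [0.006 0.007 0.003]
```

View pics/crop.png

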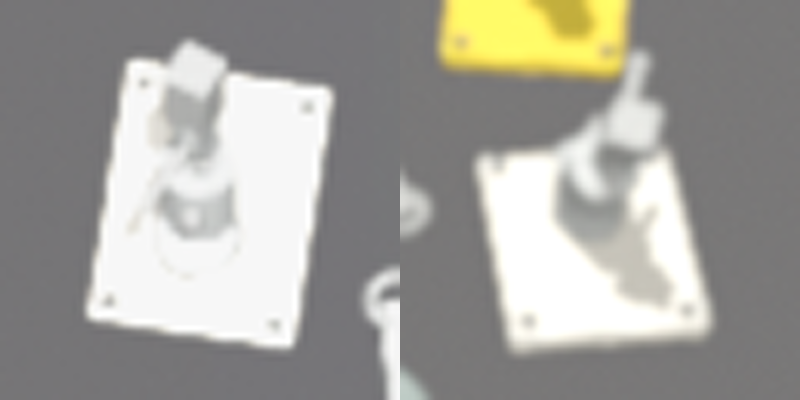

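The crop confirms the cream stand with the square tap head. It seems to lean towards +x, though, where the description says -y. I'll check the calibration against the robot itself before trusting it.

Run:
```python
from h import *
T=np.load('top1.npz');S=np.load('scene1.npz')
for n,p in(('top',T['p'].copy()),('scene',S['p'].copy())):
    c=vision.calibration(n); f=200/np.tan(np.radians(c['fovy']/2))
    for k,X in enumerate(([0,0,0],[.278,-.615,.252],[.563,.153,.167],[.52,.158,.095])):
        q=(np.array(X)-c['origin'])@att(c['attitude']); u=f*q[:2]/q[2]+[c['cx'],c['cy']]; print(n,X,u)
        cv2.circle(p,tuple(int(x) for x in u),3,[(255,0,0),(0,255,0),(0,0,255),(255,0,255)][k],-1)
    save(n+'_proj.png',p)
S2=np.vstack([cv2.imread('pics/top_proj.png'),cv2.imread('pics/scene_proj.png')])
cv2.imwrite('pics/proj.png',cv2.resize(S2,(480,600)))
# lean of each stand in top view
for r,c in((210,270),(211,374),(272,261),(264,176),(280,390)):
    P=cloud('top',T['d'],r-32,r+32,c-30,c+30).reshape(-1,3)
    X=P[(P[:,2]>.006)&(P[:,2]<.018)];H=P[(P[:,2]>.09)&(P[:,2]<.11)];G=P[(P[:,2]>.158)&(P[:,2]<.2)]
    print(r,c,'plate',X.mean(0).round(3),'mid',H.mean(0).round(3),'top',G.mean(0).round(3),len(G))
```

```text
top [0, 0, 0] [316.66815982 350.61297725]
top [0.278, -0.615, 0.252] [523.46460662 282.51423635]
top [0.563, 0.153, 0.167] [268.88592601 190.43202926]
top [0.52, 0.158, 0.095] [269.81639069 204.76592749]
scene [0, 0, 0] [283.20165741 128.51764811]
scene [0.278, -0.615, 0.252] [106.07103145 144.44339531]
scene [0.563, 0.153, 0.167] [361.67047758 184.2222302 ]
scene [0.52, 0.158, 0.095] [357.08854846 190.37432556]
210 270 plate [0.499 0.155 0.012] mid [0.513 0.158 0.099] top [0.562 0.153 0.167] 68
211 374 plate [ 0.499 -0.21   0.012] mid [ 0.51  -0.219  0.102] top [nan nan nan] 0
272 261 plate [0.287 0.196 0.012] mid [0.297 0.19  0.099] top [0.341 0.177 0.167] 72
264 176 plate [0.307 0.493 0.012] mid [0.315 0.495 0.098] top [0.361 0.482 0.167] 75
280 390 plate [ 0.254 -0.258  0.012] mid [ 0.265 -0.261  0.099] top [ 0.312 -0.273  0.167] 74<stdin>:15: RuntimeWarning: Mean of empty slice.
  ret = um.true_divide(
```

View pics/proj.png

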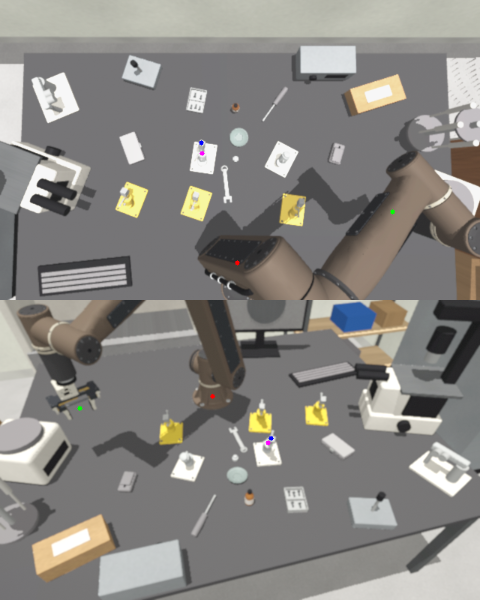

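The calibration matches the robot: base at red, gripper at green. Every stand here leans to +x (away from the robot), including the only cream one with a tap, so I go by the measured lean of about -9° from +x. Next I go above it.

Call:
{"api": "carry_out", "payload": {
  "commands": [
    {"dp":[-0.04,0.035,-0.007],"rotation":[0,0,0]},
    {"dp":[-0.04,0.035,-0.007],"rotation":[0,0,0]},
    {"dp":[-0.04,0.035,-0.007],"rotation":[0,0,0]},
    {"dp":[-0.04,0.035,-0.007],"rotation":[0,0,0]},
    {"dp":[-0.04,0.035,-0.007],"rotation":[0,0,0]},
    {"dp":[-0.04,0.035,-0.007],"rotation":[0,0,0]},
    {"dp":[-0.04,0.035,-0.007],"rotation":[0,0,0]},
    {"dp":[-0.04,0.035,-0.007],"rotation":[0,0,0]}
  ]
}}

```text
t: 1.5
eef_pos: [0.4546, -0.2268, 0.3082]
ee_rot: [-3.141, 0.001, -2.718]
force: [1.3, -1.2, 0.4]
width: 0.0878
gripper_force: 0.0
```

Call:
{"api": "carry_out", "payload": {
  "commands": [
    {"dp":[-0.04,0.035,0],"rotation":[0,0,0]},
    {"dp":[-0.04,0.035,0],"rotation":[0,0,0]},
    {"dp":[-0.04,0.035,0],"rotation":[0,0,0]},
    {"dp":[-0.04,0.035,0],"rotation":[0,0,0]},
    {"dp":[-0.04,0.035,0],"rotation":[0,0,0]},
    {"dp":[-0.04,0.035,0],"rotation":[0,0,0]},
    {"dp":[-0.04,0.035,0],"rotation":[0,0,0]},
    {"dp":[-0.02,0.02,0],"rotation":[0,0,0]}
  ]
}}

```text
t: 2.5
eef_pos: [0.6192, 0.1388, 0.3071]
ee_rot: [3.142, -0.0, -2.716]
force: [-0.2, 0.3, -0.5]
width: 0.0873
gripper_force: 0.0
```

```bash
cat >> h.py <<'E'
def Rtool(s): return R.from_euler('xyz',s['ee_rot'])
def to_target(Rt,pt,s=None):
    s=s or readout.get_state(); Rc=Rtool(s)
    rv=(Rc.inv()*Rt).as_rotvec(degrees=True)
    dp=Rc.inv().apply(np.array(pt)-s['eef_pos'])
    print('t',s['t'],'q',np.round(s['q'],2),'pos',np.round(s['eef_pos'],4)); print('rotvec first',rv.round(2),np.linalg.norm(rv).round(1),'dp now',dp.round(4),'dp after rot',Rt.inv().apply(np.array(pt)-s['eef_pos']).round(4))
def axis(phi,lean=30): 
    p,l=np.radians([phi,lean]); return np.array([np.sin(l)*np.cos(p),np.sin(l)*np.sin(p),np.cos(l)])
def frame(a,xref):
    z=-a; x=np.array(xref,float); x-=x@z*z; x/=np.linalg.norm(x); return R.from_matrix(np.stack([x,np.cross(z,x),z],1))
E
python3 - <<'E'
from h import *
a=axis(-9); s=readout.get_state(); X=Rtool(s).as_matrix()[:,0]
for k in range(4):
    z=R.from_rotvec(np.array([0,0,-1])*np.pi/2*k).apply(X)
    print(k);to_target(frame(a,z),np.array([.5525,.155,.148])+.13*a)
E
```

```text
0
t 2.5 q [ 0.53  0.26  0.   -0.   -1.31 -1.67] pos [0.6192 0.1388 0.3071]
rotvec first [-17.34  24.46  -3.79] 30.2 dp now [-0.0002  0.0065  0.0465] dp after rot [-0.0195 -0.0078  0.042 ]
1
t 2.5 q [ 0.53  0.26  0.   -0.   -1.31 -1.67] pos [0.6192 0.1388 0.3071]
rotvec first [ 7.79 32.6  91.3 ] 97.3 dp now [-0.0002  0.0065  0.0465] dp after rot [-0.0052  0.0204  0.042 ]
2
t 2.5 q [ 0.53  0.26  0.   -0.   -1.31 -1.67] pos [0.6192 0.1388 0.3071]
rotvec first [ 37.2   26.38 170.23] 176.2 dp now [-0.0002  0.0065  0.0465] dp after rot [0.0195 0.0078 0.042 ]
3
t 2.5 q [ 0.53  0.26  0.   -0.   -1.31 -1.67] pos [0.6192 0.1388 0.3071]
rotvec first [-32.05   7.66 -84.18] 90.4 dp now [-0.0002  0.0065  0.0465] dp after rot [ 0.0052 -0.0204  0.042 ]
```

Call:
{"api": "carry_out", "payload": {
  "commands": [
    {"dp":[0,0,0],"rotation":[-5.8,8.2,-1.3]},
    {"dp":[0,0,0],"rotation":[-5.8,8.2,-1.3]},
    {"dp":[0,0,0],"rotation":[-5.8,8.2,-1.3]},
    {"dp":[-0.02,-0.008,0.02],"rotation":[0,0,0]},
    {"dp":[0,0,0.01],"rotation":[0,0,0]},
    {"dp":[0,0,0],"rotation":[0,0,0]}
  ]
}}

```text
t: 3.25
eef_pos: [0.6216, 0.1415, 0.2716]
ee_rot: [2.804, -0.411, -2.577]
force: [-0.6, -0.1, -0.3]
width: 0.0876
gripper_force: 0.0
```

Run:
```python
from h import *
s=readout.get_state(); print(s['t'],s['q'].round(3),s['eef_pos'],s['force'])
p,d=vision.grab_frame('wrist'); np.savez('w1.npz',p=p,d=d,pos=s['eef_pos'],rot=s['ee_rot'])
for l in ("tap_head","bar_end","stand"):
    for r in vision.trace(l,'wrist'): print(l,round(r['score'],2),r['position'],r['pixels'].sum())
save('w1.png',p)
```

```text
3.25 [ 0.374  0.587  0.43  -0.269 -1.868 -1.471] [0.62157696 0.14150766 0.27158596] [-0.56794706 -0.07655416 -0.2880618 ]
tap_head 0.93 [177.2, 545.4] 617
tap_head 0.91 [194.5, 327.9] 1517
tap_head 0.58 [51.7, 407.9] 761
tap_head 0.19 [125.4, 215.2] 321
bar_end 0.97 [180.0, 545.8] 688
bar_end 0.89 [50.6, 409.2] 783
bar_end 0.78 [192.4, 324.7] 1556
stand 0.81 [184.5, 312.5] 7527
stand 0.74 [78.0, 380.4] 4820
stand 0.64 [175.3, 506.8] 3356
```

View pics/w1.png

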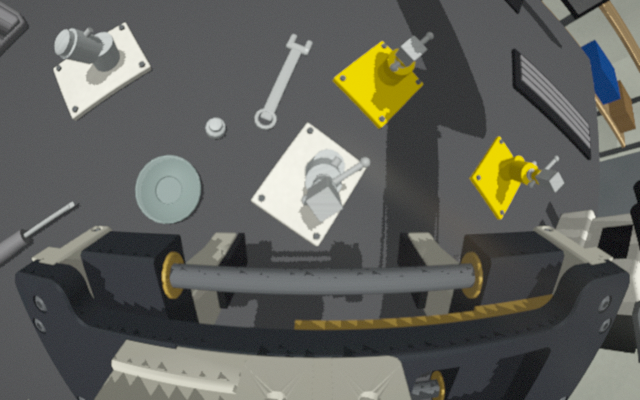

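The wrist view shows the cream stand with the head at px (322,200) and the long bar end at (365,162). I'll measure both with the fisheye depth.

```bash
cat >> h.py <<'E'
def wcloud(W):
    c=vision.calibration('wrist'); f=200/np.tan(np.radians(c['fovy']/2)); d=W['d']
    v,u=np.mgrid[0:400,0:640].astype(float); dx,dy=(u-c['cx']),(v-c['cy']); r=np.hypot(dx,dy)+1e-9; t=r/f
    P=np.stack([np.tan(t)*dx/r*d,np.tan(t)*dy/r*d,d],-1); M=np.array(c['mount'])
    P=P@M[:3,:3].T+M[:3,3]
    return R.from_euler('xyz',W['rot']).apply(P.reshape(-1,3)).reshape(400,640,3)+W['pos']
E
python3 - <<'E'
from h import *
np.set_printoptions(precision=4,suppress=True)
W=dict(np.load('w1.npz')); P=wcloud(W); win=np.zeros((400,640),bool); win[125:230,250:375]=True
X=P[win&(W['d']>0)]; 
pl=(np.abs(X[:,2]-.012)<.006); rect=cv2.minAreaRect((X[pl][:,:2]*1000).astype(np.float32)); print('plate',rect, X[pl].mean(0))
a=axis(-9)
c=np.array([.5525,.155,.148])
rel=X-c; h=rel@a; rad=np.linalg.norm(rel-np.outer(h,a),axis=1)
print(np.histogram(h[rad<.03],bins=np.arange(-.08,.05,.005)))
top=(rad<.03)&(h>.017)&(h<.03); q=X[top]; m=q.mean(0); n=np.linalg.svd(q-m)[2][2]; n*=np.sign(n[2]); print('top n',top.sum(),m,n,'phi',np.degrees(np.arctan2(n[1],n[0])),'lean',np.degrees(np.arccos(n[2])))
e1=np.cross(a,[0,0,1.]);e1/=np.linalg.norm(e1);e2=np.cross(a,e1)
uv=np.stack([(q-c)@e1,(q-c)@e2],1)*1000
r=cv2.minAreaRect(uv.astype(np.float32)); print('rect',r,'centre',c+(r[0][0]*e1+r[0][1]*e2)/1000+ a*(np.median((q-c)@a)))
b=X[(rad>.025)&(rad<.065)&(h>-.06)&(h<-.015)]; print('bar',len(b)); 
rb=np.linalg.norm((b-c)-np.outer((b-c)@a,a),axis=1); e=b[rb>rb.max()-.01]; print('end',e.mean(0),'h',((e-c)@a).mean(),'dir e1e2 deg',np.degrees(np.arctan2(((e-c)@e2).mean(),((e-c)@e1).mean())),rb.max())
E
```

```text
plate ((501.774658203125, 136.1304931640625), (166.2349090576172, 141.1180877685547), 81.77751159667969) [0.5116 0.1486 0.0124]
(array([ 56,  48,  25, 119, 338,  14,   0,   0,  12,  52, 157,  27,  25,
        41,  36,  40,  42,  45,  48,  55, 740,   5,   0,   0,   0]), array([-0.08 , -0.075, -0.07 , -0.065, -0.06 , -0.055, -0.05 , -0.045,
       -0.04 , -0.035, -0.03 , -0.025, -0.02 , -0.015, -0.01 , -0.005,
        0.   ,  0.005,  0.01 ,  0.015,  0.02 ,  0.025,  0.03 ,  0.035,
        0.04 ,  0.045]))
top n 781 [0.5651 0.1533 0.1673] [ 0.4679 -0.1089  0.877 ] phi -13.101141948631842 lean 28.714885303046607
rect ((-0.8326554298400879, 1.9772634506225586), (24.678804397583008, 24.577943801879883), 70.26588439941406) centre [0.5658 0.1537 0.1671]
bar 240
end [0.5024 0.1795 0.1467] h -0.027752614356766955 dir e1e2 deg -109.76249529809273 0.05370681814251347
```

```bash
cat > tgt.py <<'E'
from h import *
a=axis(-11,30); head=np.array([.5655,.1535,.167])-.022*a
a9=axis(-9); e1=np.cross(a9,[0,0,1.]);e1/=np.linalg.norm(e1);e2=np.cross(a9,e1)
ang=np.radians(-109.75); bar=np.cos(ang)*e1+np.sin(ang)*e2
E
python3 - <<'E'
from tgt import *
s=readout.get_state(); print(head,bar)
for k in range(4):
    Rt=frame(a,R.from_rotvec(a*np.pi/2*k).apply(bar))
    # misalignment about tool z after tilt fix
    Ra=frame(a,Rtool(s).as_matrix()[:,0]); print(k,'small tilt',(Rtool(s).inv()*Ra).as_rotvec(degrees=True).round(2),'then z turn',(Ra.inv()*Rt).as_rotvec(degrees=True)[2].round(2),'dp after',Rt.inv().apply(head+.006*a-s['eef_pos']).round(4))
print(np.degrees(s['q'][5]))
E
```

```text
[0.5547021  0.1555989  0.14794744] [-0.7521855   0.46126337  0.47058801]
0 small tilt [-0.78 -0.55  0.  ] then z turn 57.08 dp after [-0.0026  0.0016  0.1372]
1 small tilt [-0.78 -0.55  0.  ] then z turn -32.92 dp after [-0.0016 -0.0026  0.1372]
2 small tilt [-0.78 -0.55  0.  ] then z turn -122.92 dp after [ 0.0026 -0.0016  0.1372]
3 small tilt [-0.78 -0.55  0.  ] then z turn 147.08 dp after [0.0016 0.0026 0.1372]
-84.25422826098611
```

Call:
{"api": "carry_out", "payload": {
  "commands": [
    {"dp":[0,0,0],"rotation":[-0.8,-0.55,0]},
    {"dp":[0,0,0],"rotation":[0,0,-10.6]},
    {"dp":[0,0,0],"rotation":[0,0,-10.6]},
    {"dp":[0,0,0],"rotation":[0,0,-10.6]},
    {"dp":[0,0,0],"rotation":[0,0,-10.6]},
    {"dp":[0,0,0],"rotation":[0,0,-10.6]},
    {"dp":[0,0,0],"rotation":[0,0,-10.6]},
    {"dp":[0,0,0],"rotation":[0,0,-10.6]}
  ]
}}

```text
t: 4.45
eef_pos: [0.6223, 0.1416, 0.2718]
ee_rot: [2.653, 0.202, -1.402]
force: [1.3, -0.3, -0.4]
width: 0.0878
gripper_force: 0.0
```

Call:
{"api": "carry_out", "payload": {
  "commands": [
    {"dp":[0,0,0],"rotation":[0,0,-10.6]},
    {"dp":[0,0,0],"rotation":[0,0,-10.6]},
    {"dp":[0,0,0],"rotation":[0,0,-10.6]},
    {"dp":[0,0,0],"rotation":[0,0,-10.6]},
    {"dp":[0,0,0],"rotation":[0,0,-10.6]},
    {"dp":[0,0,0],"rotation":[0,0,-10.6]},
    {"dp":[0,0,0],"rotation":[0,0,-10.6]},
    {"dp":[0,0,0],"rotation":[0,0,-10.6]}
  ]
}}

```text
t: 5.45
eef_pos: [0.6223, 0.1416, 0.2718]
ee_rot: [-2.96, 0.497, 0.174]
force: [-0.1, 0.0, 0.6]
width: 0.0873
gripper_force: 0.0
```

Call:
{"api": "carry_out", "payload": {
  "commands": [
    {"dp":[0,0,0],"rotation":[0,0,-10.6]},
    {"dp":[0,0,0],"rotation":[0,0,-10.6]},
    {"dp":[0,0,0],"rotation":[0,0,-10.6]},
    {"dp":[0,0,0],"rotation":[0,0,-10.6]},
    {"dp":[0,0,0],"rotation":[0,0,-10.6]},
    {"dp":[0,0,0],"rotation":[0,0,0]}
  ]
}}

```text
t: 6.2
eef_pos: [0.6223, 0.1416, 0.2717]
ee_rot: [-2.639, 0.165, 1.088]
force: [0.2, -0.3, -0.2]
width: 0.0876
gripper_force: 0.0
```

```bash
cat > look.py <<'E'
from tgt import *
def look(n):
    np.set_printoptions(precision=4,suppress=True)
    s=readout.get_state(); p,d=vision.grab_frame('wrist'); W=dict(p=p,d=d,pos=s['eef_pos'],rot=s['ee_rot']); save(n+'.png',p)
    X=wcloud(W)[d>0]; rel=X-head; h=rel@a; rad=np.linalg.norm(rel-np.outer(h,a),axis=1)
    q=X[(rad<.03)&(h>.014)&(h<.028)]; m=q.mean(0); nn=np.linalg.svd(q-m,full_matrices=False)[2][2]; nn*=np.sign(nn[2])
    t=Rtool(s).as_matrix(); uv=((q-s['eef_pos'])@t[:,:2]*1000).astype(np.float32); r=cv2.minAreaRect(uv)
    print('t',s['t'],'q6',np.degrees(s['q'][5]).round(1),'head top in tool xy mm',r,'n',len(q),'top centre h',np.median((q-s['eef_pos'])@t[:,2]),'normal phi/lean',np.degrees([np.arctan2(nn[1],nn[0]),np.arccos(nn[2])]),'axis err deg',np.degrees(np.arccos(-nn@t[:,2])))
    b=X[(rad>.03)&(rad<.06)&(h>-.045)&(h<-.022)]
    if len(b): 
        rb=np.linalg.norm((b-head)-np.outer((b-head)@a,a),axis=1); e=b[rb>rb.max()-.012]
        v=(e.mean(0)-head)@t; print('bar angle in tool xy',np.degrees(np.arctan2(v[1],v[0])),rb.max(),len(b),'world-ish',np.degrees(np.arctan2((e-head)@e2,(e-head)@e1).mean()))
    to_target(Rtool(s),head+.006*a)
E
python3 -c "from look import *;look('w2')"
```

```text
t 6.2 q6 127.8 head top in tool xy mm ((2.8413124084472656, 1.8136119842529297), (23.919818878173828, 23.650802612304688), 89.47265625) n 789 top centre h 0.11954607562857614 normal phi/lean [-3.4597 31.9919] axis err deg 4.312102003511119
bar angle in tool xy -91.28876470079223 0.0549780204371322 175 world-ish -110.06463535942753
t 6.25 q [ 0.37  0.59  0.43 -0.28 -1.86  2.23] pos [0.6224 0.1416 0.2717]
rotvec first [ 0.    0.01 -0.17] 0.2 dp now [0.0016 0.002  0.1357] dp after rot [0.0015 0.002  0.1357]
```

Run:
```python
from h import *
s=readout.get_state(); t=Rtool(s).as_matrix(); top=s['eef_pos']+t@[.0022,.0019,.1195]; print(top)
src=open('tgt.py').read().replace("axis(-11,30); head=np.array([.5655,.1535,.167])","axis(-9,30); head=np.array(%s)"%list(top.round(4)))
open('tgt.py','w').write(src)
exec(src)
to_target(frame(a,t[:,0]),head+.008*a)
```

```text
[0.56586722 0.1540625  0.16705588]
t 6.25 q [ 0.37  0.59  0.43 -0.28 -1.86  2.23] pos [0.6224 0.1416 0.2717]
rotvec first [-0.49 -0.89  0.  ] 1.0 dp now [0.002  0.002  0.1334] dp after rot [0.0041 0.0009 0.1334]
```

Call:
{"api": "carry_out", "payload": {
  "commands": [
    {"dp":[0,0,0],"rotation":[-0.5,-0.9,-0.6]},
    {"dp":[0.004,0.001,0],"rotation":[0,0,0]},
    {"dp":[0,0,0.035],"rotation":[0,0,0]},
    {"dp":[0,0,0.035],"rotation":[0,0,0]},
    {"dp":[0,0,0.035],"rotation":[0,0,0]},
    {"dp":[0,0,0.018],"rotation":[0,0,0]},
    {"dp":[0,0,0.01],"rotation":[0,0,0]},
    {"dp":[0,0,0],"rotation":[0,0,0]}
  ]
}}

```text
t: 7.25
eef_pos: [0.5591, 0.1552, 0.1547]
ee_rot: [-2.644, 0.174, 1.107]
force: [-0.4, -0.5, -0.2]
width: 0.0875
gripper_force: 0.0
```

```bash
python3 -c "from look import *;look('w3')"
```

```text
t 7.25 q6 130.1 head top in tool xy mm ((-0.008774757385253906, 0.09516239166259766), (25.023542404174805, 23.753829956054688), 0.31078845262527466) n 1233 top centre h -0.013854711039946151 normal phi/lean [ 4.9252 33.0298] axis err deg 7.779311016549981
bar angle in tool xy -88.93568987388993 0.05284384377625937 340 world-ish -111.04242167357847
t 7.3 q [ 0.42  0.57  0.13 -0.28 -1.58  2.27] pos [0.5596 0.1552 0.1552]
rotvec first [ 0.05 -0.04  0.01] 0.1 dp now [-0.0002 -0.0004  0.0025] dp after rot [-0.0002 -0.0003  0.0025]
```

View pics/w3.png

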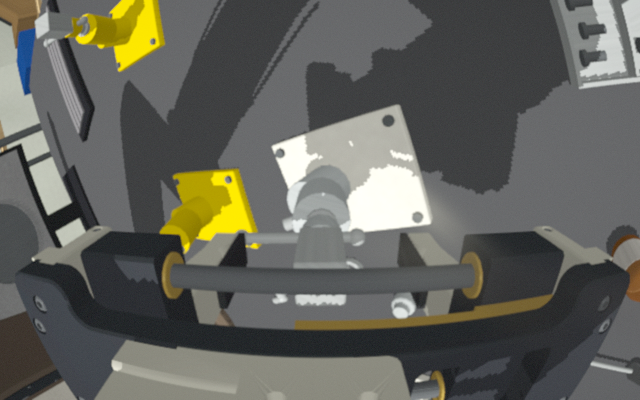

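The head is centred between the jaws around px (322,250). Gripping.

Call:
{"api": "carry_out", "payload": {
  "commands": [
    {"dp":[0,0,0.002],"rotation":[0,0,0]},
    {"dp":[0,0,0],"rotation":[0,0,0]},
    {"dp":[0,0,0],"rotation":[0,0,0]},
    {"dp":[0,0,0],"rotation":[0,0,0]},
    {"dp":[0,0,0],"rotation":[0,0,0]},
    {"dp":[0,0,0],"rotation":[0,0,0]},
    {"dp":[0,0,0],"rotation":[0,0,0]},
    {"dp":[0,0,0],"rotation":[0,0,0]}
  ],
  "grip": 0.015,
  "force": 45
}}

```text
t: 8.3
eef_pos: [0.5576, 0.1555, 0.1535]
ee_rot: [-2.644, 0.174, 1.107]
force: [-3.7, 2.6, 3.6]
width: 0.0241
gripper_force: 44.8
```

Gripped at 24.1 mm with low side force. First bite: half a turn forward in 17 rows of 10.6°, each with a feed of 0.09 mm.

Call:
{"api": "carry_out", "payload": {
  "commands": [
    {"dp":[0,0,0.0001],"rotation":[0,0,10.6]},
    {"dp":[0,0,0.0001],"rotation":[0,0,10.6]},
    {"dp":[0,0,0.0001],"rotation":[0,0,10.6]},
    {"dp":[0,0,0.0001],"rotation":[0,0,10.6]},
    {"dp":[0,0,0.0001],"rotation":[0,0,10.6]},
    {"dp":[0,0,0.0001],"rotation":[0,0,10.6]}
  ]
}}

```text
t: 9.05
eef_pos: [0.5573, 0.1556, 0.153]
ee_rot: [-3.082, 0.522, -0.037]
force: [-3.7, 1.8, 4.0]
width: 0.0235
gripper_force: 44.8
```

```bash
python3 -c "
from look import *
s=readout.get_state();print(s['force'],s['moment'],s['q'],s['width']);look('w4')"
```

```text
[-3.65574391  1.81830599  3.98395003] [ 0.38734094  0.05162599 -0.0579827 ] [ 0.42419378  0.56903694  0.12404284 -0.27789233 -1.57670028  1.15637479] 0.02345847224220486
t 9.05 q6 66.3 head top in tool xy mm ((1.261326789855957, 0.07802963256835938), (25.306957244873047, 43.404541015625), 1.434949278831482) n 1880 top centre h -0.015733986041709513 normal phi/lean [-6.6473 43.9885] axis err deg 13.983648690365385
bar angle in tool xy -85.51065387223274 0.05336184765208761 155 world-ish -170.37348474002218
t 9.1 q [ 0.42  0.57  0.12 -0.28 -1.58  1.15] pos [0.5573 0.1555 0.153 ]
rotvec first [ 0.    0.   -0.53] 0.5 dp now [ 0.0005  0.0001 -0.0006] dp after rot [ 0.0005  0.0001 -0.0006]
```

The bar follows the tool and forces are low. Continuing the first bite, with two extra degrees per row-set to take up slack.

Call:
{"api": "carry_out", "payload": {
  "commands": [
    {"dp":[0,0,0.0001],"rotation":[0,0,10.6]},
    {"dp":[0,0,0.0001],"rotation":[0,0,10.6]},
    {"dp":[0,0,0.0001],"rotation":[0,0,10.6]},
    {"dp":[0,0,0.0001],"rotation":[0,0,10.6]},
    {"dp":[0,0,0.0001],"rotation":[0,0,10.6]},
    {"dp":[0,0,0.0001],"rotation":[0,0,10.6]},
    {"dp":[0,0,0.0001],"rotation":[0,0,10.6]}
  ]
}}

```text
t: 9.98
eef_pos: [0.557, 0.1556, 0.1525]
ee_rot: [2.649, 0.188, -1.392]
force: [-3.4, 2.5, 5.2]
width: 0.0238
gripper_force: 44.8
```

Call:
{"api": "carry_out", "payload": {
  "commands": [
    {"dp":[0,0,0.0001],"rotation":[0,0,10.6]},
    {"dp":[0,0,0.0001],"rotation":[0,0,10.6]},
    {"dp":[0,0,0.0001],"rotation":[0,0,10.6]},
    {"dp":[0,0,0.0001],"rotation":[0,0,10.6]},
    {"dp":[0,0,0],"rotation":[0,0,0]},
    {"dp":[0,0,0],"rotation":[0,0,0]},
    {"dp":[0,0,0],"rotation":[0,0,0]}
  ]
}}

```text
t: 10.85
eef_pos: [0.5568, 0.1556, 0.1522]
ee_rot: [2.644, -0.174, -2.034]
force: [-3.8, 3.9, 5.7]
width: 0.0237
gripper_force: 44.8
```

```bash
python3 -c "
from look import *
s=readout.get_state();print(s['force'],s['moment'],s['q'],s['width']);look('w5')"
```

```text
[-3.79736369  3.9321005   5.74524751] [ 0.41544543  0.36529361 -0.39460558] [ 0.42461337  0.56906477  0.12199436 -0.27793724 -1.57458021 -0.86941834] 0.023714039353173233
t 10.85 q6 -49.8 head top in tool xy mm ((0.7574119567871094, -1.3492450714111328), (24.967090606689453, 43.184391021728516), 1.0662089586257935) n 1873 top centre h -0.01597323217885345 normal phi/lean [-37.0923  28.2786] axis err deg 13.755258825060139
bar angle in tool xy -85.27440767022631 0.05431454757053983 160 world-ish 65.12025531095776
t 10.9 q [ 0.42  0.57  0.12 -0.28 -1.57 -0.87] pos [0.5568 0.1557 0.1522]
rotvec first [0.   0.   0.01] 0.0 dp now [-0.     -0.0006 -0.0015] dp after rot [-0.     -0.0006 -0.0015]
```

The tap turned about 176 to 180°. A quarter turn back, then check.

Call:
{"api": "carry_out", "payload": {
  "commands": [
    {"dp":[0,0,-0.0001],"rotation":[0,0,-10.6]},
    {"dp":[0,0,-0.0001],"rotation":[0,0,-10.6]},
    {"dp":[0,0,-0.0001],"rotation":[0,0,-10.6]},
    {"dp":[0,0,-0.0001],"rotation":[0,0,-10.6]},
    {"dp":[0,0,-0.0001],"rotation":[0,0,-10.6]},
    {"dp":[0,0,-0.0001],"rotation":[0,0,-10.6]},
    {"dp":[0,0,-0.0001],"rotation":[0,0,-10.6]},
    {"dp":[0,0,-0.0001],"rotation":[0,0,-10.6]}
  ]
}}

```text
t: 11.9
eef_pos: [0.5572, 0.1556, 0.1528]
ee_rot: [2.901, 0.471, -0.651]
force: [-4.1, 4.0, 4.9]
width: 0.0238
gripper_force: 44.8
```

Call:
{"api": "carry_out", "payload": {
  "commands": [
    {"dp":[0,0,0],"rotation":[0,0,-6]},
    {"dp":[0,0,0],"rotation":[0,0,0]},
    {"dp":[0,0,0],"rotation":[0,0,0]},
    {"dp":[0,0,0],"rotation":[0,0,0]}
  ]
}}

```text
t: 12.4
eef_pos: [0.5572, 0.1556, 0.1528]
ee_rot: [2.951, 0.492, -0.543]
force: [-4.3, 2.7, 5.1]
width: 0.0242
gripper_force: 44.8
```

```bash
python3 -c "
from look import *
look('w6')"
```

```text
t 12.4 q6 40.9 head top in tool xy mm ((1.2510910034179688, 0.017658233642578125), (43.380401611328125, 24.87379264831543), 89.75646209716797) n 1895 top centre h -0.015824866213167095 normal phi/lean [-15.9403  43.9137] axis err deg 14.46202936511135
bar angle in tool xy -85.32776920966634 0.05360037530542178 154 world-ish 156.0048262108712
t 12.45 q [ 0.42  0.57  0.12 -0.28 -1.58  0.71] pos [0.5572 0.1556 0.1528]
rotvec first [-0. -0.  0.] 0.0 dp now [ 0.0005 -0.0001 -0.0008] dp after rot [ 0.0005 -0.0001 -0.0008]
```

Back by a quarter turn without slip. Second bite: half a turn forward.

Call:
{"api": "carry_out", "payload": {
  "commands": [
    {"dp":[0,0,0.0001],"rotation":[0,0,10.6]},
    {"dp":[0,0,0.0001],"rotation":[0,0,10.6]},
    {"dp":[0,0,0.0001],"rotation":[0,0,10.6]},
    {"dp":[0,0,0.0001],"rotation":[0,0,10.6]},
    {"dp":[0,0,0.0001],"rotation":[0,0,10.6]},
    {"dp":[0,0,0.0001],"rotation":[0,0,10.6]},
    {"dp":[0,0,0.0001],"rotation":[0,0,10.6]},
    {"dp":[0,0,0.0001],"rotation":[0,0,10.6]}
  ]
}}

```text
t: 13.45
eef_pos: [0.5568, 0.1557, 0.1522]
ee_rot: [2.631, -0.127, -1.948]
force: [-3.4, 4.3, 5.9]
width: 0.0235
gripper_force: 44.8
```

Call:
{"api": "carry_out", "payload": {
  "commands": [
    {"dp":[0,0,0.0001],"rotation":[0,0,10.6]},
    {"dp":[0,0,0.0001],"rotation":[0,0,10.6]},
    {"dp":[0,0,0.0001],"rotation":[0,0,10.6]},
    {"dp":[0,0,0.0001],"rotation":[0,0,10.6]},
    {"dp":[0,0,0.0001],"rotation":[0,0,10.6]},
    {"dp":[0,0,0.0001],"rotation":[0,0,10.6]},
    {"dp":[0,0,0.0001],"rotation":[0,0,10.6]},
    {"dp":[0,0,0.0001],"rotation":[0,0,10.6]}
  ]
}}

```text
t: 14.45
eef_pos: [0.5565, 0.1557, 0.1516]
ee_rot: [-3.047, -0.517, 2.798]
force: [-2.7, 3.0, 5.4]
width: 0.0238
gripper_force: 44.8
```

Call:
{"api": "carry_out", "payload": {
  "commands": [
    {"dp":[0,0,0],"rotation":[0,0,10.4]},
    {"dp":[0,0,0],"rotation":[0,0,0]},
    {"dp":[0,0,0],"rotation":[0,0,0]},
    {"dp":[0,0,0],"rotation":[0,0,0]}
  ]
}}

```text
t: 14.95
eef_pos: [0.5565, 0.1557, 0.1515]
ee_rot: [-2.951, -0.492, 2.598]
force: [-3.8, 3.5, 5.9]
width: 0.0236
gripper_force: 44.8
```

```bash
python3 -c "
from look import *
look('w7')"
```

```text
t 14.95 q6 -139.1 head top in tool xy mm ((-0.044582366943359375, -0.5464878082275391), (42.81673812866211, 24.67171859741211), 89.9153060913086) n 1752 top centre h -0.015992985432716267 normal phi/lean [ 3.4605 18.4246] axis err deg 12.637435686492282
bar angle in tool xy -86.02433716991224 0.055183029909347266 164 world-ish -23.377320974732378
t 15.0 q [ 0.42  0.57  0.12 -0.28 -1.57 -2.43] pos [0.5565 0.1557 0.1515]
rotvec first [-0. -0. -0.] 0.0 dp now [-0.0005  0.0001 -0.0023] dp after rot [-0.0005  0.0001 -0.0023]
```

The tap is at about 4.7 rad plus its start angle. A quarter turn back, then open for the regrasp.

Call:
{"api": "carry_out", "payload": {
  "commands": [
    {"dp":[0,0,-0.0001],"rotation":[0,0,-10.6]},
    {"dp":[0,0,-0.0001],"rotation":[0,0,-10.6]},
    {"dp":[0,0,-0.0001],"rotation":[0,0,-10.6]},
    {"dp":[0,0,-0.0001],"rotation":[0,0,-10.6]},
    {"dp":[0,0,-0.0001],"rotation":[0,0,-10.6]},
    {"dp":[0,0,-0.0001],"rotation":[0,0,-10.6]},
    {"dp":[0,0,-0.0001],"rotation":[0,0,-10.6]},
    {"dp":[0,0,-0.0001],"rotation":[0,0,-10.6]}
  ]
}}

```text
t: 16.0
eef_pos: [0.5568, 0.1557, 0.1521]
ee_rot: [2.656, -0.208, -2.099]
force: [-4.5, 3.7, 5.5]
width: 0.0235
gripper_force: 44.8
```

Call:
{"api": "carry_out", "payload": {
  "commands": [
    {"dp":[0,0,0],"rotation":[0,0,-5.2]},
    {"dp":[0,0,0],"rotation":[0,0,0]},
    {"dp":[0,0,0],"rotation":[0,0,0]},
    {"dp":[0,0,0],"rotation":[0,0,0]}
  ]
}}

```text
t: 16.5
eef_pos: [0.5568, 0.1557, 0.1522]
ee_rot: [2.642, -0.168, -2.023]
force: [-3.8, 3.7, 4.7]
width: 0.0234
gripper_force: 44.8
```

Call:
{"api": "carry_out", "payload": {
  "commands": [
    {"dp":[0,0,0],"rotation":[0,0,0]},
    {"dp":[0,0,0],"rotation":[0,0,0]},
    {"dp":[0,0,0],"rotation":[0,0,0]},
    {"dp":[0,0,0],"rotation":[0,0,0]},
    {"dp":[0,0,0],"rotation":[0,0,0]},
    {"dp":[0,0,0],"rotation":[0,0,0]}
  ],
  "grip": 0.0875
}}

```text
t: 17.25
eef_pos: [0.5573, 0.1553, 0.1516]
ee_rot: [2.643, -0.169, -2.025]
force: [-0.7, 0.9, -0.7]
width: 0.0782
gripper_force: 0.0
```

```bash
python3 -c "
from look import *
look('w8')"
```

```text
t 17.25 q6 -49.2 head top in tool xy mm ((0.8779230117797852, -0.029933929443359375), (23.832805633544922, 24.89541244506836), 88.31216430664062) n 1193 top centre h -0.016072475431320753 normal phi/lean [-23.8308  28.3409] axis err deg 7.4541389350847975
bar angle in tool xy -86.9703544735074 0.05342886450382193 293 world-ish 67.55959547135092
t 17.3 q [ 0.42  0.57  0.12 -0.28 -1.57 -0.86] pos [0.5573 0.1553 0.1517]
rotvec first [0. 0. 0.] 0.0 dp now [-0.0001  0.0002 -0.0017] dp after rot [-0.0001  0.0002 -0.0017]
```

Call:
{"api": "carry_out", "payload": {
  "commands": [
    {"dp":[0,0,0],"rotation":[0,0,-10.6]},
    {"dp":[0,0,0],"rotation":[0,0,-10.6]},
    {"dp":[0,0,0],"rotation":[0,0,-10.6]},
    {"dp":[0,0,0],"rotation":[0,0,-10.6]},
    {"dp":[0,0,0],"rotation":[0,0,-10.6]},
    {"dp":[0,0,0],"rotation":[0,0,-10.6]},
    {"dp":[0,0,0],"rotation":[0,0,-10.6]},
    {"dp":[0,0,0],"rotation":[0,0,-10.6]}
  ]
}}

```text
t: 18.3
eef_pos: [0.5573, 0.1553, 0.1517]
ee_rot: [2.907, 0.473, -0.639]
force: [0.0, -0.7, -0.0]
width: 0.0875
gripper_force: 0.0
```

Call:
{"api": "carry_out", "payload": {
  "commands": [
    {"dp":[0,0,0],"rotation":[0,0,-10.6]},
    {"dp":[0,0,0],"rotation":[0,0,-10.6]},
    {"dp":[0,0,0],"rotation":[0,0,-10.6]},
    {"dp":[0,0,0],"rotation":[0,0,-10.6]},
    {"dp":[0,0,0],"rotation":[0,0,-10.6]},
    {"dp":[0,0,0],"rotation":[0,0,-10.6]},
    {"dp":[0,0,0],"rotation":[0,0,-10.6]},
    {"dp":[0,0,0],"rotation":[0,0,-10.6]}
  ]
}}

```text
t: 19.3
eef_pos: [0.5573, 0.1554, 0.1517]
ee_rot: [-2.676, 0.25, 0.957]
force: [-0.2, 0.5, -0.9]
width: 0.0875
gripper_force: 0.0
```

Call:
{"api": "carry_out", "payload": {
  "commands": [
    {"dp":[0,0,0],"rotation":[0,0,-10.4]},
    {"dp":[0,0,0],"rotation":[0,0,0]}
  ]
}}

```text
t: 19.55
eef_pos: [0.5573, 0.1554, 0.1517]
ee_rot: [-2.643, 0.169, 1.115]
force: [0.6, -0.2, 0.6]
width: 0.0876
gripper_force: 0.0
```

```bash
python3 -c "
from look import *
look('w9')"
```

```text
t 19.55 q6 130.7 head top in tool xy mm ((0.28900909423828125, 0.02625560760498047), (24.26677703857422, 24.948341369628906), 89.45435333251953) n 1195 top centre h -0.015877312530891897 normal phi/lean [ 2.9699 32.6865] axis err deg 6.714666340794822
bar angle in tool xy 86.7385426784471 0.054133164703843176 379 world-ish 73.5502011730222
t 19.6 q [ 0.42  0.57  0.12 -0.28 -1.57  2.28] pos [0.5573 0.1553 0.1517]
rotvec first [ 0.    0.   -0.16] 0.2 dp now [ 0.0001 -0.0002 -0.0017] dp after rot [ 0.0001 -0.0002 -0.0017]
```

Centred again; re-gripping, then the last bite.

Call:
{"api": "carry_out", "payload": {
  "commands": [
    {"dp":[0,0,0],"rotation":[0,0,0]},
    {"dp":[0,0,0],"rotation":[0,0,0]},
    {"dp":[0,0,0],"rotation":[0,0,0]},
    {"dp":[0,0,0],"rotation":[0,0,0]},
    {"dp":[0,0,0],"rotation":[0,0,0]},
    {"dp":[0,0,0],"rotation":[0,0,0]},
    {"dp":[0,0,0],"rotation":[0,0,0]},
    {"dp":[0,0,0],"rotation":[0,0,0]}
  ],
  "grip": 0.015,
  "force": 45
}}

```text
t: 20.6
eef_pos: [0.5567, 0.1557, 0.152]
ee_rot: [-2.642, 0.169, 1.117]
force: [-3.5, 2.2, 4.0]
width: 0.024
gripper_force: 44.9
```

Call:
{"api": "carry_out", "payload": {
  "commands": [
    {"dp":[0,0,0.0001],"rotation":[0,0,10.6]},
    {"dp":[0,0,0.0001],"rotation":[0,0,10.6]},
    {"dp":[0,0,0.0001],"rotation":[0,0,10.6]},
    {"dp":[0,0,0.0001],"rotation":[0,0,10.6]},
    {"dp":[0,0,0.0001],"rotation":[0,0,10.6]},
    {"dp":[0,0,0.0001],"rotation":[0,0,10.6]},
    {"dp":[0,0,0.0001],"rotation":[0,0,10.6]},
    {"dp":[0,0,0.0001],"rotation":[0,0,10.6]}
  ]
}}

```text
t: 21.6
eef_pos: [0.5564, 0.1557, 0.1514]
ee_rot: [2.995, 0.506, -0.45]
force: [-4.1, 3.3, 3.9]
width: 0.0239
gripper_force: 44.9
```

Call:
{"api": "carry_out", "payload": {
  "commands": [
    {"dp":[0,0,0.0001],"rotation":[0,0,10.6]},
    {"dp":[0,0,0.0001],"rotation":[0,0,10.6]},
    {"dp":[0,0,0.0001],"rotation":[0,0,10.6]},
    {"dp":[0,0,0.0001],"rotation":[0,0,10.6]},
    {"dp":[0,0,0.0001],"rotation":[0,0,10.6]},
    {"dp":[0,0,0.0001],"rotation":[0,0,10.6]}
  ]
}}

```text
t: 22.35
eef_pos: [0.5561, 0.1558, 0.1509]
ee_rot: [2.626, 0.101, -1.549]
force: [-3.4, 3.3, 3.7]
width: 0.0234
gripper_force: 44.9
```

```bash
python3 -c "
from look import *
s=readout.get_state();print(s['force'],s['moment']@a,s['joint_efforts'][5]);look('w10')"
```

```text
[-3.44956177  3.28743356  3.7488197 ] 0.17246374781256818 2.218426913022995
t 22.35 q6 -17.9 head top in tool xy mm ((1.2711105346679688, -0.8340034484863281), (24.916324615478516, 42.38933563232422), 0.9208643436431885) n 1733 top centre h -0.01631100505932684 normal phi/lean [-29.5558  34.4151] axis err deg 11.797231915680197
bar angle in tool xy 84.32962917180662 0.05434087361756341 207 world-ish -72.54147140368097
t 22.4 q [ 0.43  0.57  0.12 -0.28 -1.57 -0.32] pos [0.5561 0.1557 0.1509]
rotvec first [-0.    0.   -0.53] 0.5 dp now [ 0.0002 -0.0005 -0.003 ] dp after rot [ 0.0002 -0.0005 -0.003 ]
```

The torque about the axis is 0.17 N m, so the stop isn't reached yet. Going on in small steps.

Call:
{"api": "carry_out", "payload": {
  "commands": [
    {"dp":[0,0,0.0001],"rotation":[0,0,6]},
    {"dp":[0,0,0.0001],"rotation":[0,0,6]},
    {"dp":[0,0,0],"rotation":[0,0,0]}
  ]
}}

```text
t: 22.78
eef_pos: [0.5561, 0.1558, 0.1508]
ee_rot: [2.617, 0.001, -1.724]
force: [-4.2, 3.5, 4.7]
width: 0.0239
gripper_force: 44.9
```

```bash
python3 -c "
from look import *
s=readout.get_state();print(np.degrees(s['q'][5]),s['force'],s['moment']@a,s['joint_efforts'][5])"
```

```text
-29.476341942759195 [-4.16103197  3.51903635  4.67603825] -0.1394621560639528 -0.5445610173046589
```

Call:
{"api": "carry_out", "payload": {
  "commands": [
    {"dp":[0,0,0.0001],"rotation":[0,0,5]},
    {"dp":[0,0,0],"rotation":[0,0,4]},
    {"dp":[0,0,0],"rotation":[0,0,0]}
  ]
}}

```text
t: 23.15
eef_pos: [0.5558, 0.1546, 0.1509]
ee_rot: [2.622, -0.078, -1.858]
force: [-4.3, -2.4, 5.5]
width: 0.0254
gripper_force: 46.6
```

```bash
python3 -c "
from look import *
s=readout.get_state();print(np.degrees(s['q'][5]),s['force'],s['moment']@a,s['joint_efforts'][5]);look('w11')"
```

```text
-38.329868042678015 [-4.31206778 -2.3727647   5.53655659] 1.3998205545245472 -1.8606270477175713
t 23.15 q6 -38.3 head top in tool xy mm ((-0.3606128692626953, -0.4209747314453125), (44.869102478027344, 26.8664608001709), 88.22445678710938) n 1729 top centre h -0.016301436003098503 normal phi/lean [-31.6371  30.8245] axis err deg 11.60785109662721
bar angle in tool xy 79.55520193520624 0.054983646025144974 445 world-ish -88.14002152574706
t 23.2 q [ 0.42  0.57  0.12 -0.28 -1.57 -0.67] pos [0.5558 0.1547 0.1509]
rotvec first [0.   0.   0.04] 0.0 dp now [-0.0011 -0.0004 -0.0031] dp after rot [-0.0011 -0.0004 -0.0031]
```

The stop is clear: axial moment 1.4 N m and the bar lags by about 5°. I'll ease the twist a little, release and back out along the axis.

Call:
{"api": "carry_out", "payload": {
  "commands": [
    {"dp":[0,0,0],"rotation":[0,0,-4]},
    {"dp":[0,0,0],"rotation":[0,0,0]}
  ]
}}

```text
t: 23.45
eef_pos: [0.5559, 0.1551, 0.1508]
ee_rot: [2.618, -0.042, -1.798]
force: [-4.7, 0.3, 5.6]
width: 0.0245
gripper_force: 43.5
```

Call:
{"api": "carry_out", "payload": {
  "commands": [
    {"dp":[0,0,0],"rotation":[0,0,0]},
    {"dp":[0,0,0],"rotation":[0,0,0]},
    {"dp":[0,0,0],"rotation":[0,0,0]},
    {"dp":[0,0,0],"rotation":[0,0,0]},
    {"dp":[0,0,0],"rotation":[0,0,0]},
    {"dp":[0,0,0],"rotation":[0,0,0]},
    {"dp":[0,0,0],"rotation":[0,0,0]}
  ],
  "grip": 0.0875
}}

```text
t: 24.32
eef_pos: [0.5565, 0.1555, 0.1502]
ee_rot: [2.619, -0.044, -1.802]
force: [-0.2, -0.3, 0.2]
width: 0.086
gripper_force: 0.0
```

Call:
{"api": "carry_out", "payload": {
  "commands": [
    {"dp":[0,0,-0.03],"rotation":[0,0,0]},
    {"dp":[0,0,-0.04],"rotation":[0,0,0]},
    {"dp":[0,0,-0.04],"rotation":[0,0,0]},
    {"dp":[0,0,-0.02],"rotation":[0,0,0]},
    {"dp":[0,0,0],"rotation":[0,0,0]}
  ]
}}

```text
t: 24.95
eef_pos: [0.6216, 0.1453, 0.2637]
ee_rot: [2.622, -0.042, -1.803]
force: [0.4, 0.1, -0.4]
width: 0.0878
gripper_force: 0.0
```

```bash
python3 -c "
from look import *
look('w12')"
```

```text
t 24.95 q6 -36.5 head top in tool xy mm ((0.6110668182373047, 0.3660421371459961), (23.690906524658203, 24.517318725585938), 87.00215148925781) n 790 top centre h 0.11451848346936741 normal phi/lean [-13.4637  30.0978] axis err deg 2.2195272837665136
bar angle in tool xy 84.31871432523421 0.05450966297499155 182 world-ish -89.26184270798478
t 25.0 q [ 0.38  0.59  0.42 -0.27 -1.85 -0.64] pos [0.6207 0.1455 0.2624]
rotvec first [ 0.12 -0.05 -0.01] 0.1 dp now [0.     0.0003 0.1263] dp after rot [0.0002 0.0006 0.1263]
```

View pics/w12.png

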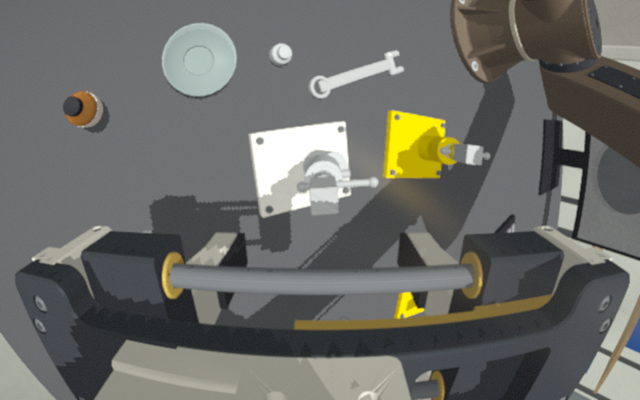

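The tap stands clear at px (322,190). The bar has turned about 338° in all and the head has sunk about 2.7 mm. It ran hard against the stop, the gripper is well away, and the bystanders in view are in place. Handing in.

```bash
python3 -c "
from h import *
print(arm.job_done())"
```

```text
the job is handed in; nothing more can be done
None
```

The tap was run in with both quarter-turn backs until it met the stop, then released with the arm moved clear, and the job was handed in at about 25 s; no verdict came back.

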